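# Find the sealed tin with the grinding ball in it

## Robot

A 6-joint arm with a two-finger parallel gripper is mounted at the origin on the work surface. World frame = base frame: x ahead of the robot, y to its left, z up, the work surface at z = 0. Lengths are in m, angles in rad, forces in N, time in s.
With the tool pointing down it reaches from about 0.325 to 0.85 m from the base axis. Payload 15.5 kg.
Tool frame: the origin (TCP) lies between the finger pads; the fingertips stand 11 mm ahead of it and the grasp point (between the pads) lies 8 mm behind it; z points along the fingers, y is the direction in which the jaws open and shut (so a half turn about z gives the same grasp; the last joint's range is limited). The gripper opens to 91 mm and grips with 3 to 60 N. Pads are 32 mm wide; open, the fingers measure 118 mm over their backs; the gripper's body (76 mm by 178 mm) begins 60 mm behind the grasp point.
Start: joints at [1.022, 0.494, 1.345, -0, 1.302, -0.096], TCP at [0.274, 0.562, 0.225] pointing down, gripper open.
Joint ranges: [-2.91, 2.91], [-0.82, 2.16], [0.22, 2.67], [-1.22, 4.37], [0.12, 2.79], [-3.08, 3.08]. Speed limits (rad/s): [1.89, 1.89, 2.57, 3.01, 3.01, 3.01].

## Interface

Orientations are given as [roll, pitch, yaw] about the fixed x, y, z axes, in that order (R = Rz(yaw) Ry(pitch) Rx(roll)).
In Python, from rig import state, get_image, close_job, boxes_of, regions_of gives the robot as it stands.
- The arm moves only by the shell command python3 -m handwheel 'ROWS' [FORCE]. ROWS is JSON, a list of rows, each an object with "xyz": the shift along the world's x, y, z in mm, a list of three; "delta_rot": the turn, a rotation vector about the world's x, y, z in rad, a list of three; "claw": the finger opening in mm, from 0 to 91.2. In form: [{"xyz": [tx, ty, tz], "delta_rot": [ax, ay, az], "claw": claw}, ...]. A call has 1 to 5 rows; each row shifts and turns the pose as measured when the row begins; what a row does not reach is not made up. A row lasts 1/8 s, in which the tool goes at most 62.5 mm and 10.7 degrees, less where a joint would pass 70% of its speed; a pose out of reach is approached as far as the arm can. A call is refused whole if a number of a shift passes 62.5 or a number of a turn 0.188, either way. A call with a gripper value outside its range is refused whole. The fingers move at their own pace and stop on an object; FORCE is the grip in N (left out, the last holds). Time passes only in rows, so rows that do not move let the fingers close. It gives the time, the measured TCP pose, the force and the opening at its end, in the units of the state.
- state(): the state, without advancing time (a new reading comes with each control period).
- get_image(name): name is "side" or "top" or "wrist"; returns a dict with "img" (420x560x3 uint8, red, green, blue), "fx", "fy", "cx", "cy" (pixels), "position" and "orientation" of the camera in the world. Camera axes: x right, y up, looking along -z (the intrinsics and any distortion apply to the point x, -y, -z); pixel columns grow to the right and rows downward; lengths in m; the calibration is good to about 2 mm. A picture is of the moment at which its call begins. There is no depth.
- close_job(): hands the job in, once; it reports no verdict.
Trained networks look in a picture, given as the dict that the camera call returned (one of the last four; its "shot" number tells which), for a name from the list of things; names that differ only in an ending like _2 or _b are one class to them, and where a whole thing is asked for, a point or a joint stands for the part that bears it (a point fixed in the world has none). Each returns a list of dicts, best first, with "p" (0 to 1); they miss things now and then, are a little off and sometimes report something else, mostly with a low value. They report only what shows in the picture. A call takes as long as a camera call. They do not tell look-alikes from the thing itself.
- boxes_of(picture, thing): "pixel" ([column, row] in pixels, amid what is visible of it).
- regions_of(picture, thing): "pixels" (420x560 bool, what is visible of it) and "pixel" ([column, row] in pixels, amid what is visible of it).
The state is a dict: "time_s": time; "joint_positions": joint angles; "qd": joint speeds; "joint_efforts": joint torques, N m; "eef_pos": TCP position; "tool_rot": TCP orientation; "force": force on the tool from outside, world axes, zero at the start; "ft_torque": the same for the moment, N m; "gripper_width": finger opening in m.
Only numpy, scipy, OpenCV 4.12 (cv2) and the standard library are available. Lean on these libraries where they do the work, as an engineer would, in place of code of your own. Each camera call takes 0.05 s, during which the arm holds its last target.

## Task

One of the three sealed sterile tins on the bench mat has a loose steel grinding ball in it; the other two are empty. Going along the row from the robot's left to its right, lift each tin clear of the mat, shake it briskly to and fro lengthwise to tell whether it rattles, and set it back flat where it lay, without dropping it. Then hold the rattling tin out level, lid up, to the colleague across the bench, well beyond the mat's far edge and well above the bench, and finish while still holding it there, with the two silent tins lying in their places and the other things on the bench left alone.

Things in the scene. Friction and masses are not known exactly. Their poses are not given: they have to be found in the camera images.
- tin_left_center (a point): Centre (half-way up, 23 mm above the underside) of the tin on the robot's left (+y). The three tins look alike: closed flat steel boxes with a lid, 150 mm long (own x, pointing away from the robot), 58 mm wide (own y, the straight sides to grip), 46 mm tall (own z, up); a wire catch and a paper seal strip on each short end.
- tin_middle_center (a point): The same for the tin in the middle of the row. An empty tin weighs about 0.19 to 0.36 kg, each its own weight, drawn anew each time, so weight does not tell which one holds the ball.
- tin_right_center (a point): The same for the tin on the robot's right (-y).
- tin_left: Left tin; origin at the centre of its underside, axes as above.
- tin_middle: Middle tin; origin at the centre of its underside, axes as above.
- tin_right: Right tin; origin at the centre of its underside, axes as above.
- tin_left_floor: Inner floor of the left tin (inside 142 x 50 x 36 mm), not to be seen; it moves with the tin, its origin is the tin's. Only a ball inside can touch it. One tin, drawn anew each time, holds one loose 30 mm steel ball of 0.11 kg.
- tin_middle_floor: The same inside the middle tin. In a tin shaken lengthwise the ball rolls and knocks; a sharp long stroke (150 mm in 0.3 s, tin level) sends it to the leading end, where it stays; leaning over 5 degrees also makes it roll. Felt at the tool as knocks and as a moment about the tin's y axis that changes by up to 0.12 N m between the strokes' ends; an empty tin gives none of this.
- tin_right_floor: The same inside the right tin.
- bench_mat: Flat grey-blue rubber mat fixed on the black bench top, 180 mm (its x) by 400 mm (its y), 3 mm thick; origin at the centre of its underside, on the bench (height 0). Its x points away from the robot (turned by up to 17 degrees), towards the colleague; its far edge lies 90 mm from the origin along x. The tins lie side by side along its y, about 118 mm apart, lengthwise along its x within 6 degrees.
- tube_rack_center (a point): Bystander: white rack with small tubes, 100 x 200 x 48 mm, on the robot's left; its centre.
- reagent_bottle_center (a point): Bystander: amber bottle, 72 mm in diameter and 130 mm tall, on the robot's right; its centre.
- tip_box_center (a point): Bystander: grey box of pipette tips with a pale lid, 88 x 125 x 71 mm, on the robot's right beyond the bottle; its centre.
There are look-alikes about, which are no part of the job. What is shaped like the tin_middle but turquoise is not meant. What is shaped like the tin_left but blue is not meant.

How it is judged:
On the way, in this order (a step that is already met when the one before it is completed fails the run):
1. the left tin is lifted clear and steady or at a turning point (in the gripper, its underside at least 40 mm above the bench, slower than 0.12 m/s) (contact force between tin_left and the fingers above 1 N and height (world z) of tin_left_center above 0.063 m and linear speed of tin_left below 0.12 m/s and angular speed of tin_left below 0.6 rad/s).
2. the left tin makes a brisk stroke (in the gripper, its underside at least 40 mm above the bench, faster than 0.3 m/s or 1.2 rad/s) (contact force between tin_left and the fingers above 1 N and height (world z) of tin_left_center above 0.063 m and (linear speed of tin_left above 0.3 m/s or angular speed of tin_left above 1.2 rad/s)), for 0.02 s.
3. the left tin comes to the turning point of the stroke, still lifted clear: it has been shaken (all of step 1).
4. the middle tin is lifted clear and steady or at a turning point (in the gripper, its underside at least 40 mm above the bench, slower than 0.12 m/s) (contact force between tin_middle and the fingers above 1 N and height (world z) of tin_middle_center above 0.063 m and linear speed of tin_middle below 0.12 m/s and angular speed of tin_middle below 0.6 rad/s).
5. the middle tin makes a brisk stroke (in the gripper, its underside at least 40 mm above the bench, faster than 0.3 m/s or 1.2 rad/s) (contact force between tin_middle and the fingers above 1 N and height (world z) of tin_middle_center above 0.063 m and (linear speed of tin_middle above 0.3 m/s or angular speed of tin_middle above 1.2 rad/s)), for 0.02 s.
6. the middle tin comes to the turning point of the stroke, still lifted clear: it has been shaken (all of step 4).
7. the right tin is lifted clear and steady or at a turning point (in the gripper, its underside at least 40 mm above the bench, slower than 0.12 m/s) (contact force between tin_right and the fingers above 1 N and height (world z) of tin_right_center above 0.063 m and linear speed of tin_right below 0.12 m/s and angular speed of tin_right below 0.6 rad/s).
8. the right tin makes a brisk stroke (in the gripper, its underside at least 40 mm above the bench, faster than 0.3 m/s or 1.2 rad/s) (contact force between tin_right and the fingers above 1 N and height (world z) of tin_right_center above 0.063 m and (linear speed of tin_right above 0.3 m/s or angular speed of tin_right above 1.2 rad/s)), for 0.02 s.
9. the right tin comes to the turning point of the stroke, still lifted clear: it has been shaken (all of step 7).
At the end, for the whole second after the job is handed in: The tin with the ball inside is held in the gripper at rest, level and lid up within 15 degrees, its centre at least 50 mm beyond the mat's far edge and its underside at least 100 mm above the bench; the two empty tins lie flat on the mat within 40 mm of where they lay at the start (((contact force between tin_left_floor and anything else above 0.1 N and contact force between tin_left and the fingers above 1 N and x of tin_left_center in the frame of bench_mat above 0.14 m and height (world z) of tin_left_center above 0.123 m and angle between tin_left_center's own z axis and vertical below 0.26 rad and linear speed of tin_left below 0.05 m/s and distance of each of tin_middle_center, tin_right_center from where it was at the start of the episode below 0.04 m and angle between each of tin_middle_center, tin_right_center's own z axis and vertical below 0.1 rad and linear speed of each of tin_middle, tin_right below 0.03 m/s) or (contact force between tin_middle_floor and anything else above 0.1 N and contact force between tin_middle and the fingers above 1 N and x of tin_middle_center in the frame of bench_mat above 0.14 m and height (world z) of tin_middle_center above 0.123 m and angle between tin_middle_center's own z axis and vertical below 0.26 rad and linear speed of tin_middle below 0.05 m/s and distance of each of tin_left_center, tin_right_center from where it was at the start of the episode below 0.04 m and angle between each of tin_left_center, tin_right_center's own z axis and vertical below 0.1 rad and linear speed of each of tin_left, tin_right below 0.03 m/s) or (contact force between tin_right_floor and anything else above 0.1 N and contact force between tin_right and the fingers above 1 N and x of tin_right_center in the frame of bench_mat above 0.14 m and height (world z) of tin_right_center above 0.123 m and angle between tin_right_center's own z axis and vertical below 0.26 rad and linear speed of tin_right below 0.05 m/s and distance of each of tin_left_center, tin_middle_center from where it was at the start of the episode below 0.04 m and angle between each of tin_left_center, tin_middle_center's own z axis and vertical below 0.1 rad and linear speed of each of tin_left, tin_middle below 0.03 m/s))); the arm keeps its last pose, push and grip.
It fails at once if the tube rack, bottle or tip box was pushed by more than 25 mm or tipped (distance of any of tube_rack_center, reagent_bottle_center, tip_box_center from where it was at the start of the episode above 0.025 m or angle between any of tube_rack_center, reagent_bottle_center, tip_box_center's own z axis and vertical above 0.3 rad).
It fails at once if a tin was dropped (out of the gripper with its underside more than 10 mm above the mat) or slammed on the mat (over 70 N) ((contact force between tin_left and the fingers below 0.05 N and height (world z) of tin_left_center above 0.036 m) or contact force between any of tin_left, tin_middle, tin_right and bench_mat above 70 N or (contact force between tin_middle and the fingers below 0.05 N and height (world z) of tin_middle_center above 0.036 m) or (contact force between tin_right and the fingers below 0.05 N and height (world z) of tin_right_center above 0.036 m)).
It fails at once if a tin was turned on its side on the mat ((angle between tin_left_center's own z axis and vertical above 1 rad and height (world z) of tin_left_center below 0.06 m) or (angle between tin_middle_center's own z axis and vertical above 1 rad and height (world z) of tin_middle_center below 0.06 m) or (angle between tin_right_center's own z axis and vertical above 1 rad and height (world z) of tin_right_center below 0.06 m)).
It also fails if it takes over 69 s, if anything falls off the work surface, if the arm or the gripper's body presses on something with over 40 N, if the wrist force passes 120 N, or if a joint passes its speed limit or range.

## Working session

There is one attempt and no reset: what is moved stays moved. The work goes in short steps, Python scripts to look and compute and a shell command to move; the robot and the scene stay as the last step left them, time stands still between calls to the robot, and variables do not carry over. Pictures are saved under pics/ and viewed, and the job is handed in when it is done.

```bash
ls; mkdir -p pics
python3 - <<'E'
from rig import *
import cv2
print(state())
for n in ("top","side"):
    p=get_image(n); cv2.imwrite(f"pics/{n}0.png",p["img"][:,:,::-1])
    print(n,{k:v for k,v in p.items() if k!="img"})
    for t in ("tin_left","bench_mat"):
        print(t,[(b["pixel"],b["p"]) for b in boxes_of(p,t)])
E
```

```text
pics
{'time_s': 0.0, 'joint_positions': array([ 1.02151466e+00,  4.94204320e-01,  1.34612134e+00, -1.24445609e-05,
        1.30250178e+00, -9.55043214e-02]), 'qd': array([ 0.00021008,  0.00018394, -0.00048963,  0.00029885, -0.00108306,
        0.00052728]), 'joint_efforts': array([-1.41819095e-03, -8.78839087e+01, -3.81855655e+01,  7.06125400e-02,
        5.33600617e-02, -1.49294328e-04]), 'eef_pos': array([0.27378975, 0.5614352 , 0.22432843]), 'tool_rot': array([-3.14036235e+00, -1.05807869e-04,  2.68781855e+00]), 'force': array([-0.43660309, -0.11734234,  0.12225132]), 'ft_torque': array([-0.02758092, -0.01990128,  0.00629497]), 'gripper_width': 0.09122417435385972}
top {'fx': 383.5168851616784, 'fy': 383.5168851616784, 'cx': 281.07976246606376, 'cy': 207.8103042789895, 'position': array([ 0.3571258 , -0.00748405,  1.2431251 ]), 'orientation': array([ 0.20860087,  0.00620062, -1.59849309]), 'shot': 1}
tin_left [([195.3, 157.7], 0.79), ([269.6, 238.0], 0.74), ([235.6, 230.9], 0.58), ([309.5, 250.2], 0.17), ([282.2, 241.2], 0.17)]
bench_mat [([281.1, 241.9], 0.64)]
side {'fx': 397.2844577833342, 'fy': 397.2844577833342, 'cx': 280.3183776944854, 'cy': 207.24012457501567, 'position': array([ 0.17461284, -0.45396572,  0.78175637]), 'orientation': array([ 0.74284421, -0.00376587, -0.77586884]), 'shot': 2}
tin_left [([213.1, 215.2], 0.74), ([262.0, 144.1], 0.67)]
bench_mat [([252.2, 269.6], 0.97)]
```

View pics/top0.png

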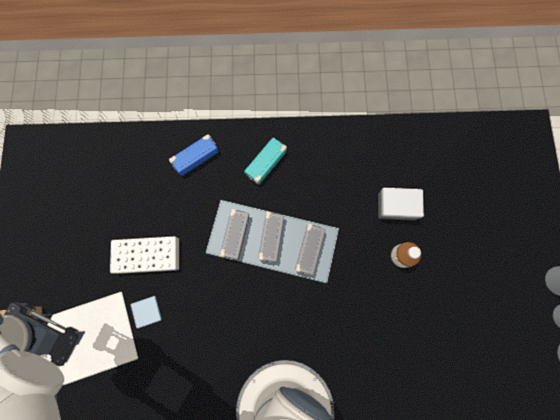

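View pics/side0.png

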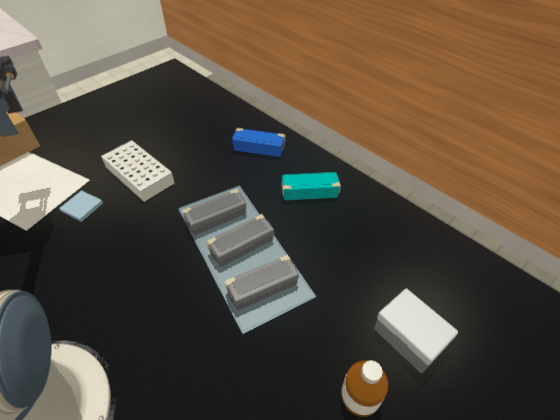

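Top view: grey tins lie on the mat at about (235,235), (271,237) and (310,250). The blue box at (195,157) and the turquoise box at (266,161) lie off the mat and are the look-alikes. I'll confirm this in a crop and fit the poses.

```bash
cat > h.py <<'E'
import numpy as np, cv2
from scipy.spatial.transform import Rotation as R
from scipy.optimize import minimize
def proj(p,X):
    X=np.atleast_2d(X)
    C=(X-p["position"])@R.from_euler("xyz",p["orientation"]).as_matrix()
    return np.c_[p["cx"]+p["fx"]*C[:,0]/-C[:,2], p["cy"]-p["fy"]*C[:,1]/-C[:,2]]
def back(p,px,z):
    d=R.from_euler("xyz",p["orientation"]).as_matrix()@np.array([(px[0]-p["cx"])/p["fx"],-(px[1]-p["cy"])/p["fy"],-1])
    return p["position"]+d*(z-p["position"][2])/d[2]
def box(x,y,yaw,L=.15,W=.058,H=.046,z0=.003):
    c,s=np.cos(yaw),np.sin(yaw)
    return np.array([[x+c*a-s*b,y+s*a+c*b,z] for a in(-L/2,L/2) for b in(-W/2,W/2) for z in(z0,z0+H)])
def sil(p,B):
    m=np.zeros((420*4,560*4),np.uint8)
    h=cv2.convexHull((proj(p,B)*4+1.5).astype(np.float32)).round().astype(np.int32)
    cv2.fillConvexPoly(m,h,1)
    return cv2.resize(m.astype(np.float32),(560,420),interpolation=cv2.INTER_AREA)
def fit(obs,x0,mk):
    def c(v):
        t=0
        for p,m in obs:
            s=sil(p,mk(v)); t+=np.abs(s-m).sum()/m.sum()
        return t
    S=[x0]+[np.array(x0)+d for d in ([.012,0,0],[0,.012,0],[0,0,.12])]
    r=minimize(c,x0,method="Nelder-Mead",options=dict(initial_simplex=S,xatol=2e-4,fatol=1e-4,maxiter=120))
    return r.x,r.fun
E
python3 - <<'E'
from rig import *; from h import *
P={n:get_image(n) for n in("top","side")}
rt=regions_of(P["top"],"tin_left"); rs=regions_of(P["side"],"tin_left"); mt=regions_of(P["top"],"bench_mat"); ms=regions_of(P["side"],"bench_mat")
for n,r in(("top",rt),("side",rs),("mt",mt),("ms",ms)): print(n,[(x["pixel"],x["p"],int(x["pixels"].sum())) for x in r])
# mat by colour union tins
res={}
for px,nm in(((235,235),"L"),((271,237),"M"),((310,250),"R")):
    g=back(P["top"],px,.026)
    obs=[]
    for n,r in(("top",rt),("side",rs)):
        q=proj(P[n],g)[0]
        c=[x for x in r if np.hypot(*(np.array(x["pixel"])-q))<18]
        if c: obs.append((P[n],c[0]["pixels"].astype(np.float32)))
    for o in ([obs]+[[k] for k in obs] if len(obs)>1 else [obs]):
        if o: print(nm,g[:2].round(3),len(o),*fit(o,[g[0],g[1],-.1],lambda v:box(*v)))
for n in P:
    im=P[n]["img"]; a=im[190:290,190:350] if n=="top" else im[170:340,160:330]
    cv2.imwrite(f"pics/{n}c.png",cv2.resize(a,None,fx=4 if n=="top" else 3,fy=4 if n=="top" else 3,interpolation=cv2.INTER_CUBIC)[:,:,::-1])
E
```

```text
top [([235.4, 230.4], 0.75, 965), ([193.1, 157.4], 0.74, 979)]
side [([259.0, 144.4], 0.85, 1151), ([216.0, 213.6], 0.6, 1677)]
mt [([282.5, 242.6], 0.65, 4165)]
ms [([253.2, 269.7], 0.9, 4127)]
L [0.53  0.143] 2 [ 0.53147279  0.14337809 -0.24205692] 0.13157805800437927
L [0.53  0.143] 1 [ 0.53140442  0.14321655 -0.25528717] 0.0481865294277668
L [0.53  0.143] 1 [ 0.53287217  0.14478624 -0.2015332 ] 0.0737924873828888
```

View pics/topc.png

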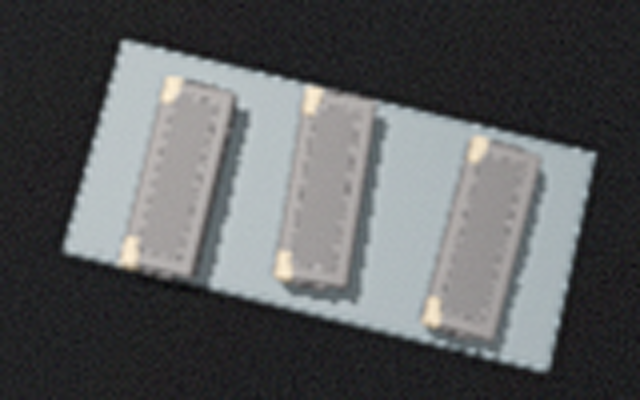

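The crop shows the three grey tins on the mat, with cream seals on their ends. These are the ones meant. I'll fit the middle and right tins, and the mat.

Run:
```python
from rig import *; from h import *
P={n:get_image(n) for n in("top","side")}
for nm,t,px in(("M","tin_middle",(271,237)),("R","tin_right",(310,250))):
    g=back(P["top"],px,.026); obs=[]
    for n in P:
        r=regions_of(P[n],t); q=proj(P[n],g)[0]
        print(n,t,[(x["pixel"],x["p"],int(x["pixels"].sum())) for x in r])
        c=[x for x in r if np.hypot(*(np.array(x["pixel"])-q))<18]
        if c: obs.append((P[n],c[0]["pixels"].astype(np.float32)))
    for o in ([obs]+[[k] for k in obs] if len(obs)>1 else [obs]):
        if o: print(nm,g[:2].round(3),len(o),*fit(o,[g[0],g[1],-.22],lambda v:box(*v)))
# mat: corners in top by colour (crop px/4+190)
p=P["top"]
cs=[(122/4+190,39/4+190),(597/4+190,153/4+190),(549/4+190,372/4+190),(63/4+190,252/4+190)]
C=np.array([back(p,c,.003)[:2] for c in cs]); print(C.round(4)); 
e=C[1]-C[0]; print("centre",C.mean(0),"lens",[np.linalg.norm(C[i]-C[(i+1)%4]).round(3) for i in range(4)],"yaw",np.arctan2(*( -e)[::-1])-np.pi/2, np.arctan2(*(C[0]-C[3])[::-1]))
```

```text
top tin_middle [([269.4, 158.7], 0.9, 931), ([268.2, 239.3], 0.71, 908)]
side tin_middle [([312.8, 185.3], 0.84, 1448), ([239.3, 241.4], 0.61, 1900)]
M [0.521 0.028] 2 [ 0.52018222  0.02698506 -0.17564052] 0.1624678373336792
M [0.521 0.028] 1 [ 0.52084782  0.02626481 -0.19338508] 0.06752478331327438
M [0.521 0.028] 1 [ 0.51923539  0.02969681 -0.16418081] 0.0740460529923439
top tin_right [([310.3, 247.9], 0.77, 972)]
side tin_right [([260.5, 283.4], 0.77, 2299)]
R [ 0.476 -0.095] 2 [ 0.47862659 -0.09498244 -0.25706923] 0.153791144490242
R [ 0.476 -0.095] 1 [ 0.47827141 -0.0959382  -0.27598687] 0.05960648134350777
R [ 0.476 -0.095] 1 [ 0.47778583 -0.0934399  -0.28023861] 0.06467486172914505
[[ 0.653   0.1934]
 [ 0.546  -0.195 ]
 [ 0.3719 -0.1467]
 [ 0.4777  0.2402]]
centre [0.5121521  0.02297251] lens [np.float64(0.403), np.float64(0.181), np.float64(0.401), np.float64(0.181)] yaw -0.26857031550304744 -0.2607799387555325
```

Left tin, with pose about (0.5315, 0.1435) and yaw −0.24. I'm moving above it.

```bash
python3 -m handwheel '[{"xyz":[30,-50,0],"delta_rot":[0,0,0.02],"claw":91},{"xyz":[30,-50,0],"delta_rot":[0,0,0.02],"claw":91},{"xyz":[30,-50,0],"delta_rot":[0,0,0.03],"claw":91},{"xyz":[30,-50,0],"delta_rot":[0,0,0.03],"claw":91},{"xyz":[30,-50,0],"delta_rot":[0,0,0.03],"claw":91}]' 25
python3 -m handwheel '[{"xyz":[30,-50,0],"delta_rot":[0,0,0.03],"claw":91},{"xyz":[30,-50,0],"delta_rot":[0,0,0.03],"claw":91},{"xyz":[20,-30,0],"delta_rot":[0,0,0.03],"claw":91},{"xyz":[0,0,0],"delta_rot":[0,0,0],"claw":91}]'
```

```text
time_s: 1.52
eef_pos: [0.4258, 0.3078, 0.2251]
tool_rot: [3.139, 0.001, 2.828]
force: [1.2, 0.5, -0.2]
gripper_width: 0.0909
time_s: 2.02
eef_pos: [0.51, 0.1699, 0.2257]
tool_rot: [3.138, 0.003, 2.917]
force: [-0.4, 0.4, -1.1]
gripper_width: 0.0913
```

```bash
python3 -m handwheel '[{"xyz":[21,-26,-30],"delta_rot":[0,0,-0.017],"claw":91},{"xyz":[0,0,-30],"delta_rot":[0,0,0],"claw":91},{"xyz":[0,0,-20],"delta_rot":[0,0,0],"claw":91},{"xyz":[0,0,0],"delta_rot":[0,0,0],"claw":91}]'
python3 - <<'E'
from rig import *; from h import *
s=state(); print(s["eef_pos"],s["tool_rot"],s["force"],s["ft_torque"])
p=get_image("wrist"); im=p["img"][:,:,::-1].copy()
for b,c in((box(.5315,.1435,-.24),(0,255,0)),):
    h=cv2.convexHull(proj(p,b).astype(np.float32)).astype(np.int32); cv2.polylines(im,[h],True,c,1)
    t=b[[1,3,7,5]]; cv2.polylines(im,[proj(p,t).round().astype(np.int32)],True,(0,0,255),1)
cv2.imwrite("pics/w1.png",im)
E
```

```text
time_s: 2.52
eef_pos: [0.5311, 0.1451, 0.1444]
tool_rot: [3.137, 0.004, 2.899]
force: [-0.5, -0.2, 0.7]
gripper_width: 0.0912
[0.53112894 0.14507826 0.14442672] [3.13688506 0.00430876 2.89883493] [-0.51114551 -0.20357472  0.6636263 ] [-0.04166741  0.04213807  0.01411977]
```

View pics/w1.png

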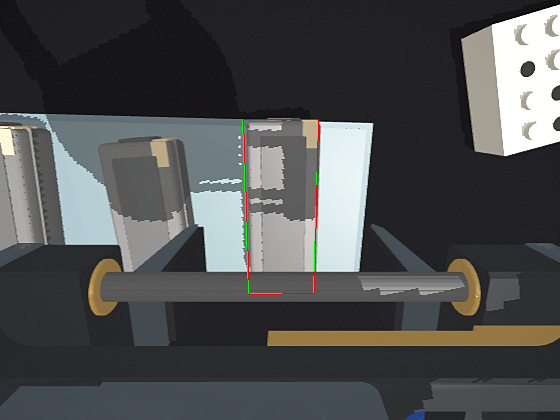

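The wrist view shows my fitted outline matching the left tin (columns 243–318), centred between the fingers. I'm descending and gripping.

```bash
python3 -m handwheel '[{"xyz":[0,-1,-40],"delta_rot":[0,0,0],"claw":91},{"xyz":[0,0,-40],"delta_rot":[0,0,0],"claw":91},{"xyz":[0,0,-25],"delta_rot":[0,0,0],"claw":91},{"xyz":[0,0,-15],"delta_rot":[0,0,0],"claw":91},{"xyz":[0,0,0],"delta_rot":[0,0,0],"claw":91}]'
```

```text
time_s: 3.2
eef_pos: [0.5352, 0.1471, 0.0281]
tool_rot: [3.132, 0.015, 2.901]
force: [-0.5, -0.5, 0.5]
gripper_width: 0.0909
```

```bash
python3 -m handwheel '[{"xyz":[-4,-3,-8],"delta_rot":[-0.006,0.017,0],"claw":91},{"xyz":[0,0,0],"delta_rot":[0,0,0],"claw":70},{"xyz":[0,0,0],"delta_rot":[0,0,0],"claw":50},{"xyz":[0,0,0],"delta_rot":[0,0,0],"claw":45},{"xyz":[0,0,0],"delta_rot":[0,0,0],"claw":45}]' 30
```

```text
time_s: 3.82
eef_pos: [0.5328, 0.1443, 0.0226]
tool_rot: [3.141, 0.003, 2.901]
force: [-0.5, 0.4, -1.7]
gripper_width: 0.058
```

```bash
python3 -m handwheel '[{"xyz":[0,0,0],"delta_rot":[0,0,0],"claw":45}]' 40; python3 -c "
from rig import *;s=state();print(s['eef_pos'],s['tool_rot'],s['force'],s['ft_torque'])"
```

```text
time_s: 3.95
eef_pos: [0.5327, 0.1443, 0.0226]
tool_rot: [3.141, 0.003, 2.901]
force: [-0.4, 0.7, -2.0]
gripper_width: 0.0576
[0.53266691 0.14426846 0.02255565] [3.14102355e+00 2.64011680e-03 2.90104777e+00] [-0.40846353  0.69456185 -1.96823142] [0.0058861  0.03729271 0.02826958]
```

Gripped at 58 mm. Lifting.

```bash
python3 -m handwheel '[{"xyz":[0,0,15],"delta_rot":[0,0,0],"claw":45},{"xyz":[0,0,30],"delta_rot":[0,0,0],"claw":45},{"xyz":[0,0,30],"delta_rot":[0,0,0],"claw":45},{"xyz":[0,0,15],"delta_rot":[0,0,0],"claw":45},{"xyz":[0,0,0],"delta_rot":[0,0,0],"claw":45}]'; python3 -m handwheel '[{"xyz":[0,0,0],"delta_rot":[0,0,0],"claw":45},{"xyz":[0,0,0],"delta_rot":[0,0,0],"claw":45}]'; python3 -c "
from rig import *;s=state();print(s['eef_pos'],s['tool_rot'],s['force'],s['ft_torque'])"
```

```text
time_s: 4.58
eef_pos: [0.5323, 0.1443, 0.1187]
tool_rot: [3.141, 0.003, 2.901]
force: [1.0, 0.9, -2.1]
gripper_width: 0.0575
time_s: 4.82
eef_pos: [0.5317, 0.1441, 0.1181]
tool_rot: [3.141, 0.002, 2.901]
force: [0.3, -0.4, -1.8]
gripper_width: 0.0578
[0.53172692 0.14413677 0.11813696] [3.14108011e+00 2.44479728e-03 2.90103024e+00] [ 0.32097474 -0.44485453 -1.80465918] [ 0.04494486  0.02431951 -0.02359837]
```

```bash
cat > m.py <<'E'
from rig import *; from h import *
s=state(); t=[];f=[]
# tin x-axis yaw = tool yaw-pi
y=s["tool_rot"][2]-np.pi
for i in range(6):
    t.append(s["ft_torque"]);f.append(s["force"]); get_image("wrist"); s=state()
T=np.mean(t,0); S=np.std(t,0)
print("pos",s["eef_pos"].round(4),"rot",s["tool_rot"].round(4),"F",np.mean(f,0).round(2),"T",T.round(3),"sd",S.round(3),"tin_y moment %.3f tin_x %.3f"%(-np.sin(y)*T[0]+np.cos(y)*T[1],np.cos(y)*T[0]+np.sin(y)*T[1]))
E
python3 m.py
python3 -m handwheel '[{"xyz":[58,-14,0],"delta_rot":[0,0,0],"claw":45},{"xyz":[58,-14,0],"delta_rot":[0,0,0],"claw":45},{"xyz":[58,-14,0],"delta_rot":[0,0,0],"claw":45},{"xyz":[0,0,0],"delta_rot":[0,0,0],"claw":45},{"xyz":[0,0,0],"delta_rot":[0,0,0],"claw":45}]'; python3 m.py
python3 -m handwheel '[{"xyz":[-58,14,0],"delta_rot":[0,0,0],"claw":45},{"xyz":[-58,14,0],"delta_rot":[0,0,0],"claw":45},{"xyz":[-58,14,0],"delta_rot":[0,0,0],"claw":45},{"xyz":[0,0,0],"delta_rot":[0,0,0],"claw":45},{"xyz":[0,0,0],"delta_rot":[0,0,0],"claw":45}]'; python3 m.py
```

```text
pos [0.532  0.1442 0.1183] rot [3.1409e+00 2.8000e-03 2.9010e+00] F [ 0.44 -0.16 -1.93] T [0.019 0.002 0.003] sd [0.031 0.023 0.02 ] tin_y moment 0.006 tin_x 0.018
time_s: 5.75
eef_pos: [0.7086, 0.1007, 0.1166]
tool_rot: [-3.141, -0.001, 2.902]
force: [-0.6, -0.0, -1.1]
gripper_width: 0.0577
pos [0.7087 0.1011 0.1175] rot [-3.1414e+00  1.0000e-04  2.9025e+00] F [-0.08  0.22 -1.57] T [0.03  0.022 0.012] sd [0.037 0.034 0.017] tin_y moment 0.028 tin_x 0.024
time_s: 6.68
eef_pos: [0.5278, 0.1443, 0.1186]
tool_rot: [3.141, 0.002, 2.904]
force: [1.3, -0.2, -2.2]
gripper_width: 0.0581
pos [0.5282 0.1439 0.1179] rot [-3.1416e+00  8.0000e-04  2.9025e+00] F [-0.12  0.01 -1.81] T [ 0.008 -0.003  0.001] sd [0.025 0.029 0.03 ] tin_y moment -0.001 tin_x 0.009
```

The left tin's moment difference is about 0.03 N m, within noise, and its total weight is only about 0.19 kg. It's silent, so I'm setting it back.

```bash
python3 -m handwheel '[{"xyz":[4,0,-25],"delta_rot":[0,0,0],"claw":45},{"xyz":[0,0,-25],"delta_rot":[0,0,0],"claw":45},{"xyz":[0,0,-20],"delta_rot":[0,0,0],"claw":45},{"xyz":[0,0,-10],"delta_rot":[0,0,0],"claw":45},{"xyz":[0,0,0],"delta_rot":[0,0,0],"claw":45}]'
```

```text
time_s: 7.6
eef_pos: [0.5351, 0.1433, 0.0356]
tool_rot: [3.141, 0.003, 2.901]
force: [0.3, -0.1, -1.9]
gripper_width: 0.0582
```

```bash
python3 -m handwheel '[{"xyz":[-2,1,-6],"delta_rot":[0,0,0],"claw":45},{"xyz":[0,0,-4],"delta_rot":[0,0,0],"claw":45},{"xyz":[0,0,-2],"delta_rot":[0,0,0],"claw":45},{"xyz":[0,0,0],"delta_rot":[0,0,0],"claw":45}]'
```

```text
time_s: 8.1
eef_pos: [0.5341, 0.1445, 0.0244]
tool_rot: [3.14, 0.006, 2.901]
force: [-0.6, 0.1, -2.1]
gripper_width: 0.0578
```

```bash
python3 -m handwheel '[{"xyz":[0,0,-2],"delta_rot":[0,0,0],"claw":45},{"xyz":[0,0,-1],"delta_rot":[0,0,0],"claw":45},{"xyz":[0,0,0],"delta_rot":[0,0,0],"claw":45}]'
```

```text
time_s: 8.48
eef_pos: [0.5344, 0.1446, 0.0228]
tool_rot: [3.139, 0.007, 2.901]
force: [0.3, -0.8, -1.5]
gripper_width: 0.0579
```

```bash
python3 -m handwheel '[{"xyz":[0,0,-1],"delta_rot":[0,0,0],"claw":65},{"xyz":[0,0,0],"delta_rot":[0,0,0],"claw":91},{"xyz":[0,0,0],"delta_rot":[0,0,0],"claw":91},{"xyz":[0,0,40],"delta_rot":[0.004,0.007,0],"claw":91},{"xyz":[0,0,50],"delta_rot":[0,0,0],"claw":91}]'
python3 -m handwheel '[{"xyz":[0,0,30],"delta_rot":[0,0,0],"claw":91},{"xyz":[-4,-40,0],"delta_rot":[0,0,0.02],"claw":91},{"xyz":[-5,-40,0],"delta_rot":[0,0,0.02],"claw":91},{"xyz":[-5,-35,0],"delta_rot":[0,0,0.02],"claw":91},{"xyz":[0,0,0],"delta_rot":[0,0,0],"claw":91}]'
cat > look.py <<'E'
import sys
from rig import *; from h import *
x,y,a=map(float,sys.argv[2:5])
s=state(); print(s["eef_pos"],s["tool_rot"])
p=get_image("wrist"); im=p["img"][:,:,::-1].copy()
b=box(x,y,a)
cv2.polylines(im,[cv2.convexHull(proj(p,b).astype(np.float32)).astype(np.int32)],True,(0,255,0),1)
cv2.polylines(im,[proj(p,b[[1,3,7,5]]).round().astype(np.int32)],True,(0,0,255),1)
cv2.imwrite("pics/%s.png"%sys.argv[1],im)
E
python3 look.py w2 .520 .027 -.18
```

```text
time_s: 9.1
eef_pos: [0.5326, 0.1443, 0.1106]
tool_rot: [3.139, -0.007, 2.901]
force: [0.9, -0.0, 0.3]
gripper_width: 0.0911
time_s: 9.72
eef_pos: [0.5202, 0.0268, 0.1457]
tool_rot: [3.137, 0.001, 2.964]
force: [-0.0, 0.0, 0.3]
gripper_width: 0.0906
[0.52023326 0.02676734 0.14568761] [3.13695363e+00 6.26188352e-04 2.96418525e+00]
```

View pics/w2.png

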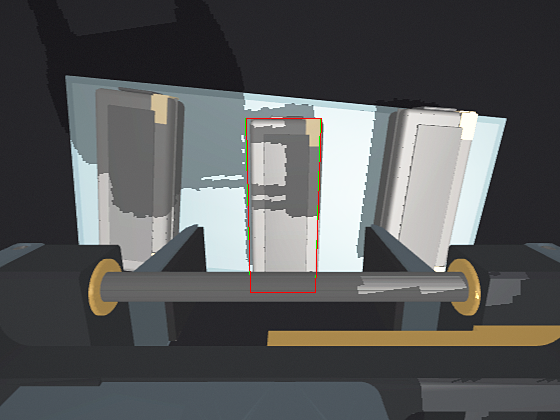

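The outline fits the middle tin (columns 246–322), and the left tin at (440,180) lies flat in its place. Descending.

```bash
python3 -m handwheel '[{"xyz":[0,0,-40],"delta_rot":[0,0,0],"claw":91},{"xyz":[-1,-1,-40],"delta_rot":[0,0,0],"claw":91},{"xyz":[-1,0,-25],"delta_rot":[0,0,0],"claw":91},{"xyz":[-1,0,-10],"delta_rot":[-0.003,0.006,0],"claw":91},{"xyz":[0,0,0],"delta_rot":[0,0,0],"claw":91}]' 40
```

```text
time_s: 10.4
eef_pos: [0.5192, 0.0306, 0.0284]
tool_rot: [3.14, -0.002, 2.966]
force: [-0.4, 0.2, -0.7]
gripper_width: 0.0908
```

```bash
python3 -m handwheel '[{"xyz":[1,-4,-6],"delta_rot":[0,0,0],"claw":91},{"xyz":[0,0,0],"delta_rot":[0,0,0],"claw":70},{"xyz":[0,0,0],"delta_rot":[0,0,0],"claw":50},{"xyz":[0,0,0],"delta_rot":[0,0,0],"claw":45},{"xyz":[0,0,0],"delta_rot":[0,0,0],"claw":45}]' 40;python3 -m handwheel '[{"xyz":[0,0,0],"delta_rot":[0,0,0],"claw":45}]'
```

```text
time_s: 11.02
eef_pos: [0.522, 0.0266, 0.0245]
tool_rot: [3.139, 0.002, 2.966]
force: [0.3, -0.1, -3.7]
gripper_width: 0.0579
time_s: 11.15
eef_pos: [0.522, 0.0266, 0.0245]
tool_rot: [3.139, 0.002, 2.966]
force: [-0.3, -0.4, -4.0]
gripper_width: 0.0577
```

```bash
python3 -m handwheel '[{"xyz":[0,0,15],"delta_rot":[0,0,0],"claw":45},{"xyz":[0,0,30],"delta_rot":[0,0,0],"claw":45},{"xyz":[0,0,30],"delta_rot":[0,0,0],"claw":45},{"xyz":[0,0,15],"delta_rot":[0,0,0],"claw":45},{"xyz":[0,0,0],"delta_rot":[0,0,0],"claw":45}]'; python3 m.py
python3 -m handwheel '[{"xyz":[59,-10,0],"delta_rot":[0,0,0],"claw":45},{"xyz":[59,-10,0],"delta_rot":[0,0,0],"claw":45},{"xyz":[59,-10,0],"delta_rot":[0,0,0],"claw":45},{"xyz":[0,0,0],"delta_rot":[0,0,0],"claw":45},{"xyz":[0,0,0],"delta_rot":[0,0,0],"claw":45}]'; python3 m.py
python3 -m handwheel '[{"xyz":[-59,10,0],"delta_rot":[0,0,0],"claw":45},{"xyz":[-59,10,0],"delta_rot":[0,0,0],"claw":45},{"xyz":[-59,10,0],"delta_rot":[0,0,0],"claw":45},{"xyz":[0,0,0],"delta_rot":[0,0,0],"claw":45},{"xyz":[0,0,0],"delta_rot":[0,0,0],"claw":45}]'; python3 m.py
```

```text
time_s: 11.78
eef_pos: [0.521, 0.0267, 0.1202]
tool_rot: [3.139, 0.002, 2.966]
force: [-0.4, 0.1, -3.9]
gripper_width: 0.0576
pos [0.52   0.0267 0.1179] rot [ 3.1398e+00 -1.9000e-03  2.9661e+00] F [-0.23 -0.03 -3.83] T [ 0.037 -0.004  0.001] sd [0.034 0.017 0.042] tin_y moment 0.002 tin_x 0.038
time_s: 12.7
eef_pos: [0.6979, -0.0039, 0.113]
tool_rot: [3.141, -0.011, 2.966]
force: [-0.8, -0.3, -4.5]
gripper_width: 0.0578
pos [ 0.6982 -0.0038  0.1145] rot [ 3.1405 -0.0094  2.9665] F [-0.32 -0.1  -3.99] T [0.024 0.008 0.001] sd [0.011 0.017 0.017] tin_y moment 0.012 tin_x 0.022
time_s: 13.62
eef_pos: [0.5142, 0.0272, 0.1158]
tool_rot: [3.14, -0.008, 2.967]
force: [0.6, -0.9, -2.7]
gripper_width: 0.0578
pos [0.5144 0.0271 0.115 ] rot [ 3.1405 -0.0089  2.9665] F [-0.04 -0.05 -3.6 ] T [ 0.025 -0.033  0.002] sd [0.038 0.033 0.028] tin_y moment -0.028 tin_x 0.030
```

The middle tin weighs about 0.39 kg and shows a moment change of about 0.04 N m, so it's ambiguous. I'm testing again with a gentle lean to each end.

```bash
python3 -m handwheel '[{"xyz":[6,0,5],"delta_rot":[0.01,0.05,0],"claw":45},{"xyz":[0,0,0],"delta_rot":[0.01,0.05,0],"claw":45},{"xyz":[0,0,0],"delta_rot":[0.01,0.05,0],"claw":45},{"xyz":[0,0,0],"delta_rot":[0,0,0],"claw":45},{"xyz":[0,0,0],"delta_rot":[0,0,0],"claw":45}]'; python3 -m handwheel '[{"xyz":[0,0,0],"delta_rot":[0,0,0],"claw":45},{"xyz":[0,0,0],"delta_rot":[0,0,0],"claw":45}]'; python3 m.py
python3 -m handwheel '[{"xyz":[0,0,0],"delta_rot":[-0.02,-0.1,0],"claw":45},{"xyz":[0,0,0],"delta_rot":[-0.02,-0.1,0],"claw":45},{"xyz":[0,0,0],"delta_rot":[-0.02,-0.1,0],"claw":45},{"xyz":[0,0,0],"delta_rot":[0,0,0],"claw":45},{"xyz":[0,0,0],"delta_rot":[0,0,0],"claw":45}]'; python3 -m handwheel '[{"xyz":[0,0,0],"delta_rot":[0,0,0],"claw":45},{"xyz":[0,0,0],"delta_rot":[0,0,0],"claw":45}]'; python3 m.py
```

```text
time_s: 14.55
eef_pos: [0.5223, 0.0267, 0.1194]
tool_rot: [3.137, -0.164, 2.967]
force: [-0.0, -0.2, -4.4]
gripper_width: 0.0575
time_s: 14.8
eef_pos: [0.5219, 0.0268, 0.1195]
tool_rot: [3.137, -0.163, 2.967]
force: [0.1, 1.1, -3.5]
gripper_width: 0.0576
pos [0.5221 0.0267 0.1195] rot [ 3.137  -0.1636  2.9665] F [-0.24  0.17 -3.88] T [ 0.006 -0.15   0.027] sd [0.023 0.026 0.017] tin_y moment -0.146 tin_x 0.032
time_s: 15.72
eef_pos: [0.5227, 0.0266, 0.1197]
tool_rot: [-3.14, 0.149, 2.966]
force: [0.1, 0.5, -3.7]
gripper_width: 0.0577
time_s: 15.98
eef_pos: [0.524, 0.0263, 0.1197]
tool_rot: [-3.14, 0.147, 2.966]
force: [0.0, -0.4, -4.2]
gripper_width: 0.0581
pos [0.5234 0.0265 0.1197] rot [-3.1397  0.1475  2.9662] F [-1.28  0.05 -4.05] T [ 0.096  0.328 -0.016] sd [0.094 0.465 0.034] tin_y moment 0.340 tin_x 0.037
```

```bash
python3 m.py;  python3 -m handwheel '[{"xyz":[0,0,0],"delta_rot":[0.01,0.05,0],"claw":45},{"xyz":[0,0,0],"delta_rot":[0.01,0.05,0],"claw":45},{"xyz":[0,0,0],"delta_rot":[0.01,0.05,0],"claw":45},{"xyz":[0,0,0],"delta_rot":[0,0,0],"claw":45}]';  python3 m.py
```

```text
pos [0.5234 0.0265 0.1197] rot [-3.1398  0.1477  2.9662] F [-0.01 -0.06 -4.21] T [ 0.053  0.123 -0.001] sd [0.019 0.019 0.029] tin_y moment 0.130 tin_x 0.031
time_s: 17.08
eef_pos: [0.5232, 0.0266, 0.1198]
tool_rot: [3.14, -0.009, 2.966]
force: [0.4, 0.1, -4.6]
gripper_width: 0.0578
pos [0.522  0.0268 0.1199] rot [ 3.14   -0.0097  2.9666] F [ 0.02  0.08 -3.9 ] T [ 0.001 -0.065  0.005] sd [0.027 0.024 0.028] tin_y moment -0.064 tin_x 0.012
```

There was a large knock when the tin leaned back, and the level moment is now −0.064. I'm repeating the lean towards the far end and re-levelling to confirm.

```bash
python3 -m handwheel '[{"xyz":[0,0,0],"delta_rot":[0.01,0.05,0],"claw":45},{"xyz":[0,0,0],"delta_rot":[0.01,0.05,0],"claw":45},{"xyz":[0,0,0],"delta_rot":[0.01,0.05,0],"claw":45},{"xyz":[0,0,0],"delta_rot":[0,0,0],"claw":45},{"xyz":[0,0,0],"delta_rot":[0,0,0],"claw":45}]';  python3 m.py; python3 m.py; python3 -m handwheel '[{"xyz":[0,0,0],"delta_rot":[-0.01,-0.05,0],"claw":45},{"xyz":[0,0,0],"delta_rot":[-0.01,-0.05,0],"claw":45},{"xyz":[0,0,0],"delta_rot":[-0.01,-0.045,0],"claw":45},{"xyz":[0,0,0],"delta_rot":[0,0,0],"claw":45}]';  python3 m.py
```

```text
time_s: 18.0
eef_pos: [0.5208, 0.0272, 0.1201]
tool_rot: [3.137, -0.164, 2.967]
force: [-0.4, -0.6, -4.6]
gripper_width: 0.0579
pos [0.521  0.0272 0.1203] rot [ 3.1365 -0.1647  2.9675] F [-0.46  0.21 -3.8 ] T [-0.002 -0.122 -0.005] sd [0.024 0.086 0.016] tin_y moment -0.121 tin_x 0.019
pos [0.5211 0.0271 0.1202] rot [ 3.1365 -0.1651  2.9674] F [ 0.3   0.15 -3.83] T [-0.026 -0.136  0.008] sd [0.024 0.022 0.035] tin_y moment -0.138 tin_x -0.002
time_s: 19.1
eef_pos: [0.5211, 0.0271, 0.1201]
tool_rot: [3.141, -0.013, 2.967]
force: [-0.6, 0.7, -3.6]
gripper_width: 0.0577
pos [0.5222 0.0269 0.1199] rot [ 3.1408 -0.0132  2.9666] F [-0.02  0.35 -3.43] T [ 0.046  0.033 -0.007] sd [0.041 0.013 0.028] tin_y moment 0.040 tin_x 0.039
```

The level moment changes by 0.10 N m between ends, so the middle tin holds the ball. It goes back down, and then the right tin must still be shaken.

```bash
python3 -m handwheel '[{"xyz":[0,0,-25],"delta_rot":[-0.002,-0.013,0],"claw":45},{"xyz":[0,0,-25],"delta_rot":[0,0,0],"claw":45},{"xyz":[0,0,-20],"delta_rot":[0,0,0],"claw":45},{"xyz":[0,0,-10],"delta_rot":[0,0,0],"claw":45},{"xyz":[0,0,0],"delta_rot":[0,0,0],"claw":45}]'
```

```text
time_s: 20.02
eef_pos: [0.5239, 0.0265, 0.0379]
tool_rot: [3.14, 0.001, 2.966]
force: [-0.5, 0.3, -2.9]
gripper_width: 0.0578
```

```bash
python3 -m handwheel '[{"xyz":[-1,0,-6],"delta_rot":[0,0,0],"claw":45},{"xyz":[0,0,-4],"delta_rot":[0,0,0],"claw":45},{"xyz":[0,0,-2],"delta_rot":[0,0,0],"claw":45},{"xyz":[0,0,-1],"delta_rot":[0,0,0],"claw":45},{"xyz":[0,0,0],"delta_rot":[0,0,0],"claw":45}]'
```

```text
time_s: 20.65
eef_pos: [0.524, 0.0265, 0.0257]
tool_rot: [3.14, 0.004, 2.966]
force: [0.7, -0.0, -3.8]
gripper_width: 0.0578
```

```bash
python3 -m handwheel '[{"xyz":[0,0,-2],"delta_rot":[0,0,0],"claw":45},{"xyz":[0,0,-1],"delta_rot":[0,0,0],"claw":45},{"xyz":[0,0,0],"delta_rot":[0,0,0],"claw":65},{"xyz":[0,0,0],"delta_rot":[0,0,0],"claw":91},{"xyz":[0,0,0],"delta_rot":[0,0,0],"claw":91}]'
python3 -m handwheel '[{"xyz":[0,0,50],"delta_rot":[0,0,0],"claw":91},{"xyz":[0,0,50],"delta_rot":[0,0,0],"claw":91},{"xyz":[-14,-40,10],"delta_rot":[0,0,-0.03],"claw":91},{"xyz":[-16,-40,10],"delta_rot":[0,0,-0.03],"claw":91},{"xyz":[-14,-40,0],"delta_rot":[0,0,-0.03],"claw":91}]'
python3 -m handwheel '[{"xyz":[0,0,0],"delta_rot":[0,0,0],"claw":91}]'
python3 look.py w3 .478 -.095 -.265
```

```text
time_s: 21.28
eef_pos: [0.5249, 0.0264, 0.025]
tool_rot: [3.14, 0.007, 2.966]
force: [0.3, 0.6, -0.0]
gripper_width: 0.0821
time_s: 21.9
eef_pos: [0.4807, -0.0947, 0.1484]
tool_rot: [3.14, 0.008, 2.878]
force: [0.8, 0.3, -0.6]
gripper_width: 0.0911
time_s: 22.02
eef_pos: [0.48, -0.0967, 0.1485]
tool_rot: [3.14, 0.008, 2.875]
force: [0.4, 0.1, -0.7]
gripper_width: 0.0907
[ 0.48002313 -0.09673274  0.14851498] [3.14024386 0.00816323 2.87489616]
```

View pics/w3.png

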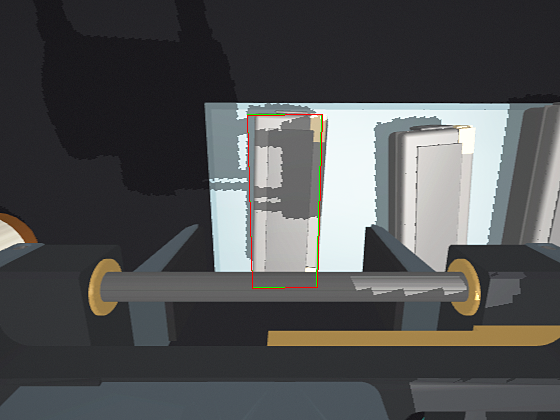

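The right tin is centred between the fingers at (287,200), and the middle tin is flat beside it at (430,200). Descending.

```bash
python3 -m handwheel '[{"xyz":[-1,2,-40],"delta_rot":[0.002,0.008,0],"claw":91},{"xyz":[-1,0,-40],"delta_rot":[0,0,0],"claw":91},{"xyz":[0,0,-25],"delta_rot":[0,0,0],"claw":91},{"xyz":[0,0,-13],"delta_rot":[0,0,0],"claw":91},{"xyz":[0,0,0],"delta_rot":[0,0,0],"claw":91}]' 40
```

```text
time_s: 22.7
eef_pos: [0.4807, -0.0902, 0.0275]
tool_rot: [3.139, 0.002, 2.88]
force: [-0.2, -0.2, -0.1]
gripper_width: 0.0911
```

```bash
python3 -m handwheel '[{"xyz":[-1,-4,-6],"delta_rot":[0,0,0],"claw":91},{"xyz":[0,0,0],"delta_rot":[0,0,0],"claw":70},{"xyz":[0,0,0],"delta_rot":[0,0,0],"claw":50},{"xyz":[0,0,0],"delta_rot":[0,0,0],"claw":45},{"xyz":[0,0,0],"delta_rot":[0,0,0],"claw":45}]' 40;python3 -m handwheel '[{"xyz":[0,0,0],"delta_rot":[0,0,0],"claw":45}]'
```

```text
time_s: 23.32
eef_pos: [0.4812, -0.0947, 0.0235]
tool_rot: [3.14, 0.006, 2.88]
force: [0.4, 0.6, -2.2]
gripper_width: 0.0584
time_s: 23.45
eef_pos: [0.4812, -0.0947, 0.0235]
tool_rot: [3.14, 0.006, 2.88]
force: [-0.6, 0.3, -2.2]
gripper_width: 0.0589
```

```bash
python3 -m handwheel '[{"xyz":[0,0,15],"delta_rot":[0,0,0],"claw":45},{"xyz":[0,0,30],"delta_rot":[0,0,0],"claw":45},{"xyz":[0,0,30],"delta_rot":[0,0,0],"claw":45},{"xyz":[0,0,15],"delta_rot":[0,0,0],"claw":45},{"xyz":[0,0,0],"delta_rot":[0,0,0],"claw":45}]'; python3 m.py
python3 -m handwheel '[{"xyz":[58,-15,0],"delta_rot":[0,0,0],"claw":45},{"xyz":[58,-15,0],"delta_rot":[0,0,0],"claw":45},{"xyz":[58,-15,0],"delta_rot":[0,0,0],"claw":45},{"xyz":[0,0,0],"delta_rot":[0,0,0],"claw":45},{"xyz":[0,0,0],"delta_rot":[0,0,0],"claw":45}]'; python3 m.py
python3 -m handwheel '[{"xyz":[-58,15,0],"delta_rot":[0,0,0],"claw":45},{"xyz":[-58,15,0],"delta_rot":[0,0,0],"claw":45},{"xyz":[-58,15,0],"delta_rot":[0,0,0],"claw":45},{"xyz":[0,0,0],"delta_rot":[0,0,0],"claw":45},{"xyz":[0,0,0],"delta_rot":[0,0,0],"claw":45}]'; python3 m.py
```

```text
time_s: 24.08
eef_pos: [0.4805, -0.0944, 0.1195]
tool_rot: [3.14, 0.007, 2.881]
force: [0.0, 1.1, -2.8]
gripper_width: 0.0585
pos [ 0.4795 -0.0941  0.1173] rot [3.1395e+00 2.6000e-03 2.8805e+00] F [ 0.08  0.19 -2.94] T [0.029 0.006 0.02 ] sd [0.015 0.033 0.024] tin_y moment 0.014 tin_x 0.026
time_s: 25.0
eef_pos: [0.6546, -0.1392, 0.1125]
tool_rot: [3.139, -0.007, 2.88]
force: [0.1, -0.0, -3.2]
gripper_width: 0.0583
pos [ 0.655  -0.1393  0.114 ] rot [ 3.1392 -0.0049  2.8802] F [-0.09  0.18 -2.87] T [ 0.001  0.021 -0.021] sd [0.021 0.05  0.028] tin_y moment 0.020 tin_x -0.004
time_s: 25.92
eef_pos: [0.4745, -0.0926, 0.1152]
tool_rot: [3.139, -0.003, 2.88]
force: [0.9, -0.1, -1.9]
gripper_width: 0.0585
pos [ 0.4745 -0.0926  0.1144] rot [ 3.1392 -0.0042  2.8803] F [ 0.03  0.16 -2.9 ] T [ 0.034 -0.013 -0.025] sd [0.016 0.027 0.016] tin_y moment -0.004 tin_x 0.036
```

The right tin shows no change (0.02 N m), so it's silent. Setting it back.

```bash
python3 -m handwheel '[{"xyz":[6,-2,-25],"delta_rot":[0,0,0],"claw":45},{"xyz":[0,0,-25],"delta_rot":[0,0,0],"claw":45},{"xyz":[0,0,-17],"delta_rot":[0,0,0],"claw":45},{"xyz":[0,0,-8],"delta_rot":[0,0,0],"claw":45},{"xyz":[0,0,0],"delta_rot":[0,0,0],"claw":45}]'
```

```text
time_s: 26.85
eef_pos: [0.4836, -0.0955, 0.0373]
tool_rot: [3.139, -0.001, 2.88]
force: [-0.2, -0.6, -2.2]
gripper_width: 0.0588
```

```bash
python3 -m handwheel '[{"xyz":[-2,1,-6],"delta_rot":[0,0,0],"claw":45},{"xyz":[0,0,-4],"delta_rot":[0,0,0],"claw":45},{"xyz":[0,0,-2],"delta_rot":[0,0,0],"claw":45},{"xyz":[0,0,-2],"delta_rot":[0,0,0],"claw":45},{"xyz":[0,0,0],"delta_rot":[0,0,0],"claw":45}]'
```

```text
time_s: 27.48
eef_pos: [0.4826, -0.0948, 0.0238]
tool_rot: [3.139, 0.001, 2.88]
force: [-0.3, -0.4, -2.8]
gripper_width: 0.0584
```

```bash
python3 -m handwheel '[{"xyz":[0,0,-1],"delta_rot":[0,0,0],"claw":45},{"xyz":[0,0,0],"delta_rot":[0,0,0],"claw":65},{"xyz":[0,0,0],"delta_rot":[0,0,0],"claw":91},{"xyz":[0,0,0],"delta_rot":[0,0,0],"claw":91},{"xyz":[0,0,50],"delta_rot":[0,0,0],"claw":91}]'
python3 -m handwheel '[{"xyz":[0,0,50],"delta_rot":[0,0,0],"claw":91},{"xyz":[13,40,10],"delta_rot":[0,0,0.03],"claw":91},{"xyz":[14,40,10],"delta_rot":[0,0,0.03],"claw":91},{"xyz":[13,40,0],"delta_rot":[0,0,0.026],"claw":91},{"xyz":[0,0,0],"delta_rot":[0,0,0],"claw":91}]'
python3 look.py w4 .522 .0268 -.178
python3 - <<'E'
from rig import *; import cv2
p=get_image("side"); cv2.imwrite("pics/side2.png",p["img"][:,:,::-1])
E
```

```text
time_s: 28.1
eef_pos: [0.4814, -0.0944, 0.0721]
tool_rot: [3.139, -0.003, 2.88]
force: [0.3, -0.0, 0.8]
gripper_width: 0.0897
time_s: 28.72
eef_pos: [0.5242, 0.0284, 0.1479]
tool_rot: [3.139, 0.004, 2.967]
force: [-0.0, -0.7, 0.3]
gripper_width: 0.0909
[0.52420073 0.02835864 0.14794179] [3.13887036 0.00383468 2.96706407]
```

View pics/w4.png

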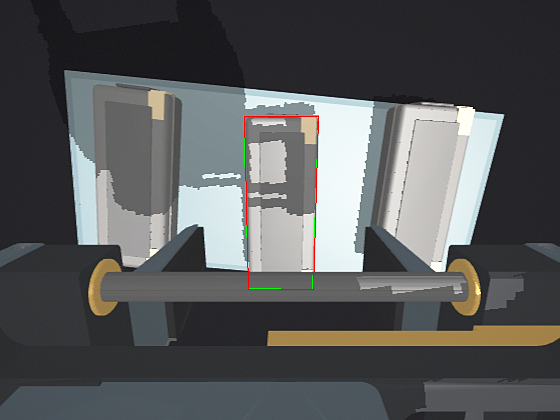

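View pics/side2.png

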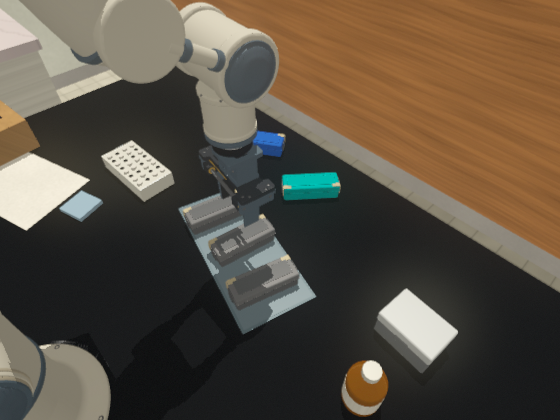

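All three tins lie flat in their places: wrist view (135,180), (282,200), (435,180). The middle tin is centred under the gripper, so I'm regripping it.

```bash
python3 -m handwheel '[{"xyz":[-1,-2,-40],"delta_rot":[0,0.004,0],"claw":91},{"xyz":[-1,-1,-40],"delta_rot":[0,0,0],"claw":91},{"xyz":[0,0,-25],"delta_rot":[0,0,0],"claw":91},{"xyz":[0,0,-12],"delta_rot":[0,0,0],"claw":91},{"xyz":[0,0,0],"delta_rot":[0,0,0],"claw":91}]' 40
```

```text
time_s: 29.45
eef_pos: [0.5205, 0.0183, 0.0281]
tool_rot: [3.141, -0.0, 2.959]
force: [0.0, -0.0, -0.7]
gripper_width: 0.0909
```

```bash
python3 -m handwheel '[{"xyz":[2,8,-3],"delta_rot":[0,0,0.007],"claw":91},{"xyz":[0,0,-3],"delta_rot":[0,0,0],"claw":91},{"xyz":[0,0,0],"delta_rot":[0,0,0],"claw":91}]' 40
```

```text
time_s: 29.82
eef_pos: [0.5239, 0.0266, 0.0237]
tool_rot: [3.14, 0.003, 2.966]
force: [-0.9, 0.3, -0.0]
gripper_width: 0.0911
```

```bash
python3 -m handwheel '[{"xyz":[0,0,0],"delta_rot":[0,0,0],"claw":70},{"xyz":[0,0,0],"delta_rot":[0,0,0],"claw":50},{"xyz":[0,0,0],"delta_rot":[0,0,0],"claw":45},{"xyz":[0,0,0],"delta_rot":[0,0,0],"claw":45},{"xyz":[0,0,0],"delta_rot":[0,0,0],"claw":45}]' 40
python3 -m handwheel '[{"xyz":[0,0,15],"delta_rot":[0,0,0],"claw":45},{"xyz":[0,0,30],"delta_rot":[0,0,0],"claw":45},{"xyz":[0,0,40],"delta_rot":[0,0,0],"claw":45},{"xyz":[0,0,40],"delta_rot":[0,0,0],"claw":45},{"xyz":[0,0,30],"delta_rot":[0,0,0],"claw":45}]'; python3 m.py
```

```text
time_s: 30.45
eef_pos: [0.5242, 0.0266, 0.0244]
tool_rot: [3.14, 0.004, 2.966]
force: [0.7, 1.1, 0.4]
gripper_width: 0.0578
time_s: 31.08
eef_pos: [0.5211, 0.0267, 0.185]
tool_rot: [3.141, -0.002, 2.966]
force: [1.1, -0.5, -3.9]
gripper_width: 0.0576
pos [0.5204 0.0267 0.1816] rot [ 3.1414 -0.0049  2.9661] F [ 0.9  -0.4  -3.21] T [0.035 0.052 0.008] sd [0.048 0.03  0.022] tin_y moment 0.058 tin_x 0.026
```

```bash
python3 -m handwheel '[{"xyz":[20,-6,0],"delta_rot":[0,0,0],"claw":45},{"xyz":[35,-10,0],"delta_rot":[0,0,0],"claw":45},{"xyz":[40,-12,0],"delta_rot":[0,0,0],"claw":45},{"xyz":[40,-12,0],"delta_rot":[0,0,0],"claw":45},{"xyz":[35,-10,0],"delta_rot":[0,0,0],"claw":45}]'
python3 -m handwheel '[{"xyz":[20,-5,0],"delta_rot":[0,0,0],"claw":45},{"xyz":[10,-2,0],"delta_rot":[0,0,0],"claw":45},{"xyz":[0,0,0],"delta_rot":[0,0,0],"claw":45},{"xyz":[0,0,0],"delta_rot":[0,0,0],"claw":45},{"xyz":[0,0,0],"delta_rot":[0,0,0],"claw":45}]'; python3 m.py
python3 - <<'E'
from rig import *; from h import *
s=state(); d=s["eef_pos"][:2]-np.array([.512,.023]); print("mat x",d@[np.cos(-.265),np.sin(-.265)],s["gripper_width"],abs(s["qd"]).max())
for n in("side","top"):
    p=get_image(n); cv2.imwrite(f"pics/{n}3.png",p["img"][:,:,::-1])
    for t in("tin_left","tin_right","tube_rack_center","reagent_bottle_center","tip_box_center"): print(n,t,[(b["pixel"],b["p"]) for b in boxes_of(p,t) if b["p"]>.4])
E
```

```text
time_s: 32.0
eef_pos: [0.689, -0.0237, 0.1739]
tool_rot: [-3.141, -0.02, 2.967]
force: [0.4, -0.4, -3.7]
gripper_width: 0.0578
time_s: 32.62
eef_pos: [0.7178, -0.0309, 0.1676]
tool_rot: [-3.14, -0.029, 2.967]
force: [-0.3, 0.4, -3.4]
gripper_width: 0.0577
pos [ 0.7185 -0.0311  0.1679] rot [-3.1404 -0.0279  2.9664] F [ 0.25  0.1  -3.68] T [ 0.014  0.034 -0.021] sd [0.016 0.042 0.025] tin_y moment 0.036 tin_x 0.008
mat x 0.21347123372890223 0.057337811272190405 0.002808047358660015
side tin_left [([215.0, 212.5], 0.88), ([261.3, 145.1], 0.86)]
side tin_right [([260.8, 282.1], 0.81)]
side tube_rack_center [([138.8, 168.6], 0.93)]
side reagent_bottle_center [([362.0, 387.4], 0.84)]
side tip_box_center [([417.0, 328.2], 0.94), ([215.5, 210.8], 0.66)]
top tin_left [([193.1, 156.6], 0.58)]
top tin_right []
top tube_rack_center []
top reagent_bottle_center [([406.8, 253.2], 0.98)]
top tip_box_center [([402.7, 201.8], 0.6)]
```

View pics/side3.png

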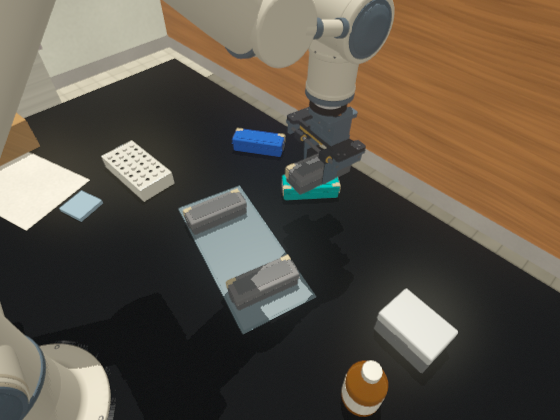

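View pics/top3.png

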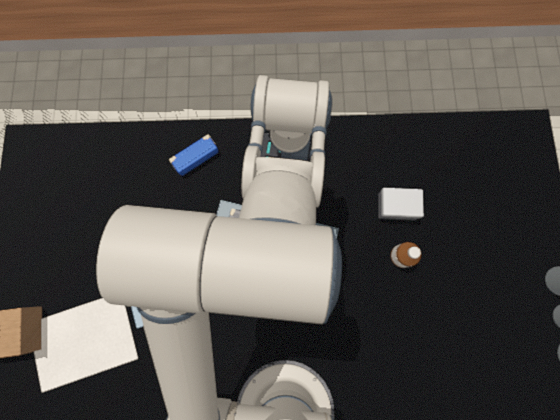

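The tin is held level, about 0.21 m along the mat's x. Both silent tins are in place: side view (215,212) and (261,282). The bystanders are unmoved. Handing in.

```bash
python3 -c "
from rig import *;print(close_job());s=state();print(s['time_s'],s['eef_pos'],s['gripper_width'],s['force'])"
```

```text
the job is handed in; nothing more can be done
None
the job is handed in; nothing more can be done
```

I lifted, shook and set back the left, middle and right tins in that order. The middle tin holds the ball, and I handed the job in at about 33 s still holding it out to the colleague.

**How I told the tins apart:**

| Tin | Weight on the tool | Moment change between shake ends | Result |
|---|---|---|---|
| Left | about 0.19 kg | 0.03 N m (noise level) | silent |
| Middle | about 0.39 kg | 0.04 N m | ambiguous from the shake alone |
| Right | about 0.30 kg | 0.02 N m (noise level) | silent |

I settled the middle tin by leaning it about 9 degrees each way. It gave a clear knock, and its moment when levelled again changed by 0.10 N m. The right tin did not get this lean test. Its weight alone does not rule out a ball, so I relied on its silence and the middle tin's clear result.

**Last checks before handing in:**
- **Held tin:** gripped at 58 mm opening and level within 0.03 rad. Its centre is about 0.21 m along the mat's x (0.14 m needed), about 0.17 m up, and at rest.
- **Silent tins:** both lie flat within about 2 pixels of where they were in the side picture. In the top picture the arm hid them and the rack.
- **Bystanders:** the rack, bottle and tip box showed no shift in the side picture.

The state reading I asked for right after handing in was refused, so I have no measurement from the final second.

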